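# Push the worn bush out of a border roller with a drift

## Robot

A 6-joint arm with a two-finger parallel gripper is mounted at the origin on the work surface. World frame = base frame: x ahead of the robot, y to its left, z up, the work surface at z = 0. Lengths are in m, angles in rad, forces in N, time in s.
With the tool pointing down it reaches from about 0.375 to 0.975 m from the base axis. Payload 3.8 kg.
Tool frame: the origin (TCP) lies midway between the tips of the shut fingers; the grasp point (between the pads) lies 19 mm behind it; x points along the fingers, y is the direction in which the jaws open and shut, and the axes are right-handed (so a half turn about x gives the same grasp; the last joint's range is limited). The gripper opens to 85 mm and grips with 20 to 120 N. Pads are 22 mm wide; open, the fingers measure 114 mm over their backs; the gripper's body (76 mm by 85 mm) begins 54 mm behind the grasp point. The pads swing forward as they close: fully open they stand 13 mm farther back than shut.
Start: joints at [-0.037, 0.264, 1.604, -0, 1.274, -0.037], TCP at [0.675, -0, 0.199] pointing down, gripper open.
Joint ranges: [-2.63, 2.63], [-0.94, 2.18], [0.31, 2.57], [-1.31, 4.45], [0, 2.66], [-2.55, 2.55]. Speed limits (rad/s): [2.57, 2.57, 3.14, 3.14, 3.14, 3.14].

## Interface

Orientations are given as a rotation vector (axis times angle).
In Python, from workcell import read_state, read_camera, get_calibration, finish_job gives the robot as it stands. The module is installed in compiled form; this text tells all that it offers.
- The arm moves only by the shell command python3 -m creep 'ROWS' [FORCE]. ROWS is JSON, a list of rows, each a list of 3 entries, a list of its own where there are three numbers: the closure in counts, from 0 (fully open) to 255 (shut), then the shift along the world's x, y, z in mm, then the turn about the world's z in rad. In form: [[hand, [tx, ty, tz], spin], ...]. A call has exactly 8 rows; each row shifts and turns the commanded pose from where the row before left it; what a row does not reach is not made up. A row lasts 1/12 s, in which the tool goes at most 41.7 mm and 7.16 degrees, less where a joint would pass 70% of its speed; a pose out of reach is approached as far as the arm can. A call is refused whole if a number of a shift passes 41.7 or a number of a turn 0.125, either way. A call with a gripper value outside its range is refused whole. The fingers move at their own pace and stop on an object; FORCE is the grip in N (left out, the last holds). Time passes only in rows, so rows that do not move let the fingers close, or fill a call up. It gives the time, the measured TCP pose, the force and the opening at its end, in the units of the state.
- read_state(): the state, without advancing time (a new reading comes with each control period).
- read_camera(name): name is "scene" or "side" or "wrist"; returns (picture, depth): 384x512x3 uint8, blue, green, red; 384x512 float32, m along the optical axis (not along the pixel's ray), 0 where there is no reading.
- get_calibration(name): a dict with "K" (3x3 intrinsics, pixels), "eye" and "orientation" of the camera in the world. Camera axes: x right, y down, z forward; pixel columns grow to the right and rows downward; lengths in m; the calibration is good to about 2 mm. A picture is of the moment at which its call begins: read the wrist's pose just before it. get_calibration takes no time and is no camera call; for the wrist camera it gives the pose at the moment of the call.
- finish_job(): hands the job in, once; it reports no verdict.
The state is a dict: "time": time; "q": joint angles; "joint_vel": joint speeds; "joint_torque": joint torques, N m; "tool_pos": TCP position; "tcp_rot": TCP orientation; "wrist_force": force on the tool from outside, world axes, zero at the start; "torque": the same for the moment, N m; "width": opening from 0.0 (shut) to 1.0 (fully open).
Only numpy, scipy, OpenCV 4.12 (cv2) and the standard library are available. Lean on these libraries where they do the work, as an engineer would, in place of code of your own. Each camera call takes 0.05 s, during which the arm holds its last target.

## Task

Push the worn bush out of the strapped-down roller, so that it drops into the tin at the roller's far end. Use the drift that fits the bore: lift it from its case by the middle, slide about a third of its length into the open end of the bore and let go of it there, then take it again near its tail and push it on through. When the bush has dropped, draw the drift right out and lay it on the felt mat, leaving everything else as it is.

Things in the scene. Friction and masses are not known exactly. Their poses are not given: they have to be found in the camera images.
- roller: Wooden border roller, 80 mm diameter, 130 mm long, with brass pattern, strapped in a timber cradle (126 mm wide, 90 mm long) fixed to the bench; top 132 mm high. Origin on the bench under its middle; y axis runs level along the bore, from the open end (-y, robot's right) to the bush end (+y). The bore lies on the roller's axis, 90 mm above the bench, 20.5 mm diameter, right through.
- bore_mouth (a point): Centre of the bore's open end, in the roller's end face (65 mm from its middle, 90 mm above the bench). The mouth is countersunk to 28.5 mm over the first 5 mm. Axes as the roller's: y points into the bore.
- bore_exit (a point): Centre of the other end of the bore, in the opposite end face, over the tin. The bush sits flush here. Axes as the roller's.
- bush_center (a point): Centre of the worn bronze bush: plain sleeve, outside 19 mm, hole 9 mm, 26 mm long, 50 g, y axis along its hole. It fills the last 26 mm of the bore, flush at the exit, its inner face 104 mm from the mouth. Friction holds it: 5 to 12 N along the bore slides it. It drops once its whole length is out (drift tip about 130 mm from the mouth).
- tray: Open sheet-metal tin on the bench under the roller's exit end, 110 x 110 mm, 30 mm high, walls and floor 3 mm. Origin at the centre of its underside. It is fixed.
- case: Fitted wooden case fixed on the bench at the right, 140 mm (x) by 230 mm (y), 38 mm high; origin at the centre of its underside. Two grooves along y, 40 mm either side of its middle, 34 mm wide, 214 mm long, floors 18 mm above the bench, hold the drifts. A finger trough 64 mm wide crosses its middle, open at both sides, floor 6 mm above the bench: only there can fingers reach round the drifts.
- drift_center (a point): Centre of the drift that fits the bore: straight octagonal aluminium bar 200 mm long, 16 mm across flats (17.3 over corners), 110 g. It lies in either groove of the case, centre 26 mm above the bench, top below the case's top. y axis along it, tail to tip, at the start the same way as the case's y. Left a third of the way into the bore it stays there, its free end drooping some 4 degrees.
- drift_tip (a point): Centre of that drift's tip face, 100 mm from its centre. The last 4 mm taper to 11 mm diameter.
- drift_tail (a point): Centre of that drift's tail face, 100 mm from its centre on the other side.
- thick_drift_center (a point): Centre of the other drift in the case, of the same shape and length but 26 mm across its flats: too thick for this bore, it stays in its groove. Its y axis runs along it.
- mat: Thin grey felt mat stuck to the bench in front of the roller, nearer to the robot: 100 mm (x) by 240 mm (y), 3 mm thick, empty. Origin at the centre of its underside, y axis along its length.
- hammer: Bystander: wooden-handled hammer, 260 mm long, 26 mm high; lies at the left. Its x axis runs along it to the head.
- pliers: Bystander: steel pliers, 160 mm long, 54 mm wide, 12 mm high; lie at the right of the roller, under the way that the drift takes into the bore. Its x axis points to the jaws.
- strip_coil: Bystander: coil of brass strip, a ring 60 mm across and 12 mm high; lies behind the case, at the right.
Not all that is in view belongs to the job. What is shaped like the roller but black or pink is not meant.

How it is judged:
By the outcome, as a careful person would: the job done as asked, in the order asked, and still so for the second after the job is handed in, with the robot touching nothing.
It also fails if it takes over 54 s, if anything falls off the work surface, if the arm or the gripper's body presses on something with over 40 N, if the wrist force passes 120 N, or if a joint passes its speed limit or range.

## Working session

There is one attempt and no reset: what is moved stays moved. The work goes in short steps, Python scripts to look and compute and a shell command to move; the robot and the scene stay as the last step left them, time stands still between calls to the robot, and variables do not carry over. Pictures are saved under pics/ and viewed, and the job is handed in when it is done.

```bash
mkdir -p pics; ls; python3 - <<'E'
from workcell import *
import cv2
print(read_state())
for n in ("scene","side","wrist"):
    c=get_calibration(n); p,d=read_camera(n); print(n,c)
    cv2.imwrite(f"pics/{n}0.png",p)
    import numpy as np; np.savez(f"{n}0.npz",p=p,d=d,K=c["K"],eye=c["eye"],R=c["orientation"])
E
```

```text
pics
{'time': 0.0, 'q': array([-3.68858205e-02,  2.64764347e-01,  1.60540056e+00, -2.96975010e-06,
        1.27374243e+00, -3.69411904e-02]), 'joint_vel': array([ 1.90819980e-03,  9.46021990e-05, -1.57116798e-04,  9.32066513e-05,
        4.07485809e-05,  1.67276022e-03]), 'joint_torque': array([ 6.10465631e-04, -5.15121067e+01, -3.67308676e+01, -4.07824507e-05,
        1.31324201e-02,  1.46811578e-05]), 'tool_pos': array([6.74165423e-01, 3.74397938e-05, 1.97540270e-01]), 'tcp_rot': array([ 1.2081244 ,  1.21099027, -1.21082235]), 'wrist_force': array([-0.11290478,  0.75907949,  0.02535733]), 'torque': array([-0.00379909,  0.01001095, -0.01200636]), 'width': 1.0017559337824062}
scene {'K': array([[386.00055707,   0.        , 256.58167199],
       [  0.        , 386.00055707, 187.37334789],
       [  0.        ,   0.        ,   1.        ]]), 'eye': array([ 0.97009579, -0.45050733,  0.89371848]), 'orientation': array([-2.26929915, -0.93378602,  0.37883106])}
side {'K': array([[452.50335801,   0.        , 262.93341127],
       [  0.        , 452.50335801, 192.89577343],
       [  0.        ,   0.        ,   1.        ]]), 'eye': array([0.2954853 , 0.9547105 , 1.16025675]), 'orientation': array([-0.2215008 ,  2.86414238, -1.08951316])}
wrist {'K': array([[288.27722283,   0.        , 253.39485465],
       [  0.        , 288.27722283, 190.58810769],
       [  0.        ,   0.        ,   1.        ]]), 'eye': array([0.67480022, 0.07003257, 0.37346742]), 'orientation': array([ 2.86677390e+00,  8.86192686e-05, -2.69491312e-03])}
```

View pics/scene0.png

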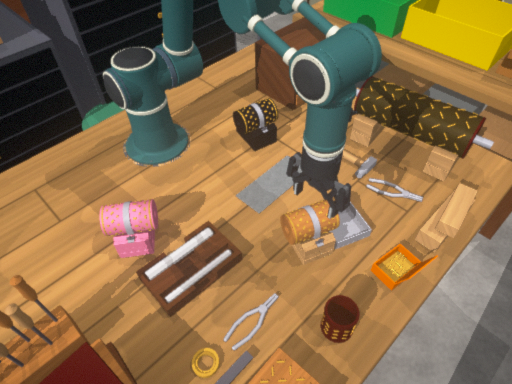

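View pics/side0.png

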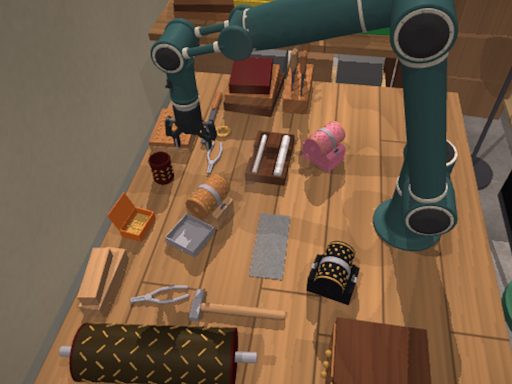

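View pics/wrist0.png

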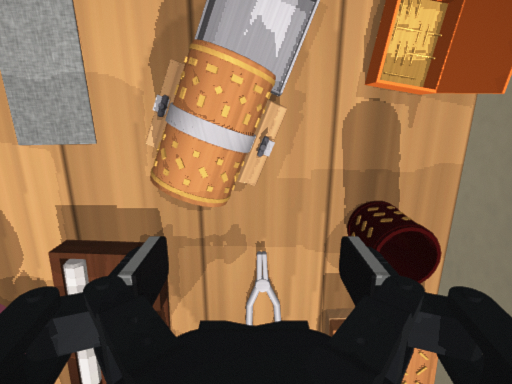

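```bash
cat > h.py <<'E'
import numpy as np, cv2
from scipy.spatial.transform import Rotation as Ro
def load(n):
    z=np.load(n+".npz"); return z["p"],z["d"],z["K"],z["eye"],Ro.from_rotvec(z["R"]).as_matrix()
def snap(n,tag):
    from workcell import read_camera,get_calibration
    c=get_calibration(n); p,d=read_camera(n); cv2.imwrite(f"pics/{tag}.png",p)
    np.savez(tag+".npz",p=p,d=d,K=c["K"],eye=c["eye"],R=c["orientation"]); return load(tag)
def cloud(v):
    p,d,K,e,R=v; vv,uu=np.mgrid[:d.shape[0],:d.shape[1]]
    c=np.stack([(uu-K[0,2])/K[0,0]*d,(vv-K[1,2])/K[1,1]*d,d],-1)
    return c@R.T+e
def ray(v,u,w,z):
    p,d,K,e,R=v; r=R@np.array([(u-K[0,2])/K[0,0],(w-K[1,2])/K[1,1],1]); return e+r*(z-e[2])/r[2]
def proj(v,P):
    p,d,K,e,R=v; c=(np.asarray(P)-e)@R; return c[...,:2]/c[...,2:]*[K[0,0],K[1,1]]+K[:2,2]
def crop(v,x0,y0,x1,y1,s,tag): cv2.imwrite(f"pics/{tag}.png",cv2.resize(v[0][y0:y1,x0:x1],None,fx=s,fy=s,interpolation=cv2.INTER_CUBIC))
E
python3 - <<'E'
from h import *
s=load("scene0"); d=load("side0"); w=load("wrist0")
crop(s,130,180,390,350,3,"s0c"); crop(d,150,120,310,290,3.5,"d0c")
for n,v in (("s",s),("d",d),("w",w)):
    C=cloud(v); print(n,(v[1]>0).mean())
    for u in {"s":[(180,253),(198,276),(310,225),(150,320),(265,180)],"d":[(259,155),(283,155),(208,195),(270,250)],"w":[(78,280),(85,360),(210,130),(30,60)]}[n]: print(u,C[u[1],u[0]].round(4))
E
```

```text
s 0.9959665934244791
(180, 253) [ 0.4431 -0.2277  0.0424]
(198, 276) [ 0.5208 -0.2335  0.0296]
(310, 225) [0.6552 0.0268 0.1179]
(150, 320) [ 0.5153 -0.3806  0.0016]
(265, 180) [0.3971 0.132  0.0037]
d 0.9958902994791666
(259, 155) [ 0.5132 -0.2143  0.0325]
(283, 155) [ 0.4261 -0.2137  0.0451]
(208, 195) [0.6198 0.0812 0.1278]
(270, 250) [0.4156 0.1687 0.0041]
w 0.9959564208984375
(78, 280) [ 0.4446 -0.145   0.0425]
(85, 360) [ 0.4352 -0.2723  0.0454]
(210, 130) [0.6387 0.0537 0.1324]
(30, 60) [0.4089 0.1264 0.0024]
```

View pics/s0c.png

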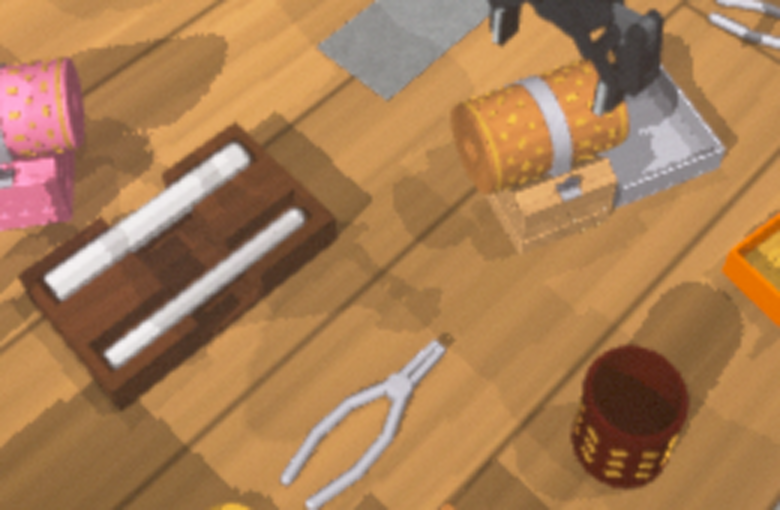

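View pics/d0c.png

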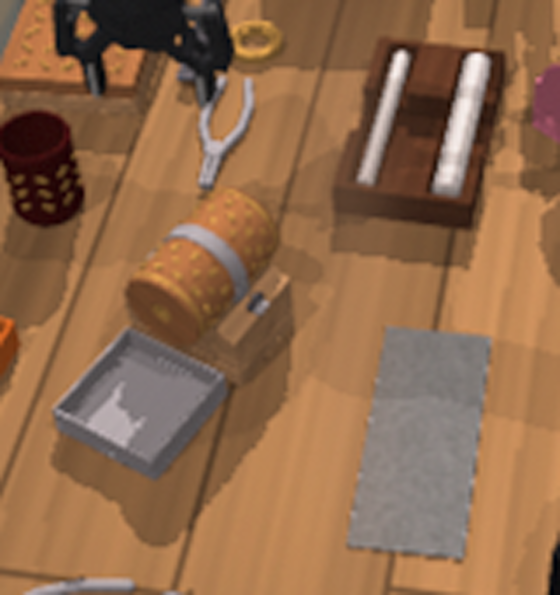

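```bash
cat > fit.py <<'E'
from h import *
from scipy.optimize import least_squares
def roller(v):
    C=cloud(v).reshape(-1,3); hsv=cv2.cvtColor(v[0],cv2.COLOR_BGR2HSV).reshape(-1,3)
    m=(abs(C[:,0]-.65)<.13)&(abs(C[:,1]-.03)<.14)&(C[:,2]>.092)&(C[:,2]<.14)&(hsv[:,1]>110)
    P=C[m]
    def f(q,P=P): 
        n=np.array([np.cos(q[2]),np.sin(q[2])]); s=(P[:,:2]-q[:2])@n
        return np.hypot(s,P[:,2]-.09-q[3])-.04
    r=least_squares(f,[.64,.05,-.35,0],loss="soft_l1",f_scale=.002)
    q=r.x; n=np.array([np.cos(q[2]),np.sin(q[2])]);a=np.array([-n[1],n[0]])
    ok=abs(f(q))<.004; t=(P[ok,:2]-q[:2])@a
    print("n",len(P),ok.sum(),"yaw",q[2],"dz",q[3],"res",np.median(abs(f(q))), "ext",np.percentile(t,[0,.5,2,98,99.5,100]).round(4))
    lo,hi=np.percentile(t,[.5,99.5]); print(" lo end",q[:2]+a*lo,"hi",q[:2]+a*hi,"mid",q[:2]+a*(lo+hi)/2)
def drift(v):
    C=cloud(v).reshape(-1,3); hsv=cv2.cvtColor(v[0],cv2.COLOR_BGR2HSV).reshape(-1,3)
    for nm,x,zl,zh in (("thin",.51,.022,.040),("thick",.43,.03,.05)):
        m=(abs(C[:,0]-x)<.035)&(abs(C[:,1]+.22)<.14)&(C[:,2]>zl)&(C[:,2]<zh)&(hsv[:,1]<50)&(hsv[:,2]>120)
        P=C[m]
        if len(P)<30: print(nm,len(P));continue
        c,a=cv2.fitLine(P[:,:2].astype(np.float32),cv2.DIST_HUBER,0,.001,.001).reshape(2,2)
        a=a*np.sign(a[1]); t=(P[:,:2]-c)@a; w=(P[:,:2]-c)@[a[1],-a[0]]
        print(nm,len(P),"yaw",np.arctan2(-a[0],a[1]),"len",np.ptp(t),"width",np.percentile(w,[2,98]),"mid",c+a*(t.min()+t.max())/2,"ztop",np.percentile(P[:,2],[5,50,95]))
if __name__=="__main__":
    for n in ("scene0","side0","wrist0"):
        v=load(n);print(n); roller(v); drift(v)
E
python3 fit.py
```

```text
scene0
n 1157 1079 yaw -0.3841250364511388 dz -0.0009241426715146496 res 0.001018416843729858 ext [-0.5207 -0.5201 -0.5194 -0.3973 -0.3928 -0.3903]
 lo end [ 0.60993976 -0.0087442 ] hi [0.65766759 0.10933444] mid [0.63380368 0.05029512]
thin 530 yaw 1.1484889 len 0.04938880593443562 width [-0.57623172 -0.47572   ] mid [0.31624448 0.87359563] ztop [0.02502592 0.03159171 0.03538532]
thick 751 yaw 1.0876423 len 0.05453437134658046 width [-0.48831556 -0.40189581] mid [0.23523823 0.89366974] ztop [0.031913   0.0408331  0.04502967]
side0
n 841 688 yaw -0.37757753029493135 dz 0.00033072036250335134 res 0.0016159266094271998 ext [-0.4245 -0.423  -0.4202 -0.2923 -0.291  -0.2897]
 lo end [ 0.60880418 -0.00988976] hi [0.65748688 0.11285836] mid [0.63314553 0.0514843 ]
thin 162 yaw 1.1220387 len 0.04932604970712884 width [-0.56318878 -0.46158189] mid [0.31617064 0.86322791] ztop [0.02707941 0.03374088 0.03814378]
thick 297 yaw 1.1069233 len 0.049091485441199234 width [-0.48472421 -0.39857124] mid [0.22548463 0.90546045] ztop [0.03512637 0.04299318 0.04822966]
wrist0
n 11529 11529 yaw -0.3818540607781279 dz 0.0007275720267918342 res 0.0004527523945912562 ext [-0.8884 -0.887  -0.8849 -0.7603 -0.7588 -0.7582]
 lo end [ 0.6098596 -0.0060578] hi [0.65763059 0.11290451] mid [0.63374509 0.05342336]
thin 0
thick 1250 yaw 1.1454163 len 0.0464488009547 width [-0.49894941 -0.41195854] mid [0.21774656 0.91533893] ztop [0.03614488 0.04324713 0.04573285]
```

```bash
sed -i 's/c,a=cv2.fitLine/a,c=cv2.fitLine/' fit.py; python3 fit.py | grep -v -e n\ [0-9] -e lo
```

```text
scene0
side0
wrist0
```

```bash
python3 fit.py | grep -e th -e 0$
```

```text
scene0
thin 530 yaw -0.03641899 len 0.19855357159326054 width [-0.00965963  0.00624349] mid [ 0.5202638  -0.22797709] ztop [0.02502592 0.03159171 0.03538532]
thick 751 yaw -0.033645228 len 0.19992651558475114 width [-0.0201126   0.00880768] mid [ 0.44015876 -0.22357497] ztop [0.031913   0.0408331  0.04502967]
side0
thin 162 yaw -0.033287004 len 0.20426249346401223 width [-0.00602786  0.00824244] mid [ 0.51390847 -0.22869866] ztop [0.02707941 0.03374088 0.03814378]
thick 297 yaw -0.0379612 len 0.20623651319570413 width [-0.01277301  0.01326328] mid [ 0.43166216 -0.22175809] ztop [0.03512637 0.04299318 0.04822966]
wrist0
thin 0
thick 1250 yaw -0.032010037 len 0.20732111911391962 width [-0.01697483  0.00770924] mid [ 0.43961056 -0.22492966] ztop [0.03614488 0.04324713 0.04573285]
```

Candidates: drifts in the case are the slim one, scene (198,276), top about 34 mm, and the thick one, (180,253), top about 44 mm. I choose the slim one. Rollers are orange/brass (310,225), pink (130,215), black (257,122), a big black one (420,115) and a red cup (340,318). I choose the orange one; the crop shows its cradle, strap and the tin at its exit. Next I move above the slim drift.

```bash
python3 -m creep '[[0,[-20,-29,0],-0.035],[0,[-20,-29,0],0],[0,[-20,-29,0],0],[40,[-20,-29,0],0],[60,[-20,-29,0],0],[80,[-20,-29,0],0],[90,[-20,-29,0],0],[90,[-17,-25,0],0]]' 60
python3 - <<'E'
from h import *; from fit import drift,roller
v=snap("wrist","w1"); drift(v)
E
```

```text
time: 0.82
tool_pos: [0.5162, -0.2294, 0.1986]
tcp_rot: [1.235, 1.193, -1.236]
wrist_force: [0.2, -0.4, 0.0]
width: 0.646
thin 2046 yaw -0.035373647 len 0.20474465283899873 width [-0.00719313  0.00728981] mid [ 0.51640816 -0.23029123] ztop [0.0304419  0.03402166 0.03573405]
thick 3577 yaw -0.041779593 len 0.18972587246879052 width [-0.01622455  0.01216629] mid [ 0.43498034 -0.21877306] ztop [0.03583653 0.04321462 0.04568975]
```

View pics/w1.png

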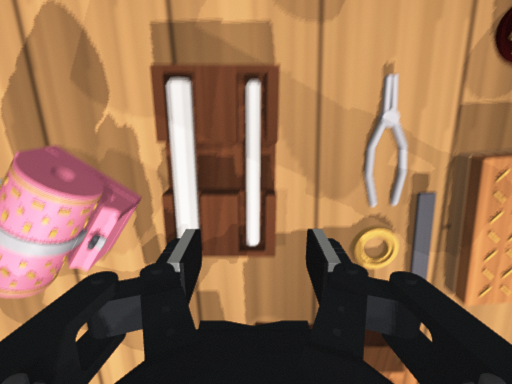

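```bash
python3 - <<'E'
from h import *
v=load("w1")
for u in [(254,143),(254,190),(268,166)]: print(ray(v,*u,.036))
print(proj(v,[.516,-.23,.034]),ray(v,254,80,.034),ray(v,253,244,.034))
E
```

```text
[ 0.51814454 -0.19730484  0.036     ]
[ 0.51615767 -0.25414516  0.036     ]
[ 0.53385639 -0.22507247  0.036     ]
[253.16521718 170.23794139] [ 0.52055843 -0.12833503  0.034     ] [ 0.51231163 -0.32720494  0.034     ]
```

The wrist view shows the slim drift at (254,80)–(253,244), centre (254,165), with the trough at rows 143–190. Drift centre is (0.516,-0.228), and the 205 mm length and 34 mm top both fit. Now I descend.

```bash
python3 -m creep '[[90,[0,1,-26],0],[90,[0,0,-28],0],[90,[0,0,-30],0],[90,[0,0,-30],0],[90,[0,0,-28],0],[90,[0,0,-22],0],[90,[0,0,-14],0],[90,[0,0,-6],0]]' 60
python3 -m creep '[[90,[0,0,0],0],[150,[0,0,0],0],[200,[0,0,0],0],[255,[0,0,0],0],[255,[0,0,0],0],[255,[0,0,0],0],[255,[0,0,0],0],[255,[0,0,0],0]]' 60
```

```text
time: 1.53
tool_pos: [0.5155, -0.2256, 0.0116]
tcp_rot: [1.234, 1.198, -1.238]
wrist_force: [-0.5, -0.4, 0.2]
width: 0.645
time: 2.2
tool_pos: [0.5182, -0.2271, 0.0152]
tcp_rot: [1.235, 1.192, -1.235]
wrist_force: [-0.0, -0.2, -0.1]
width: -0.002
```

```bash
python3 - <<'E'
from h import *
from workcell import read_state
print(read_state()["width"],read_state()["tool_pos"])
v=snap("wrist","w2"); s=snap("scene","s2"); crop(s,120,180,320,330,4,"s2c")
E
```

```text
-0.0015523406632066072 [ 0.51816223 -0.22711125  0.01524467]
```

View pics/w2.png

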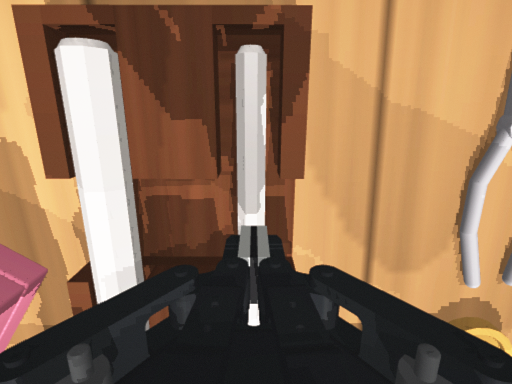

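View pics/s2c.png

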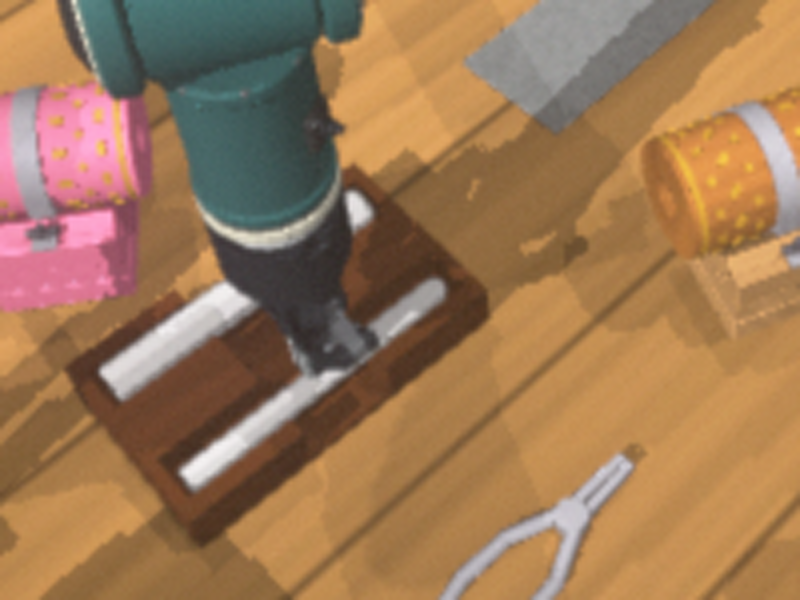

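```bash
python3 - <<'E'
from h import *
v=load("w2"); crop(v,180,190,330,340,4,"w2c")
C=cloud(v)
for u in [(252,190),(252,215),(252,228),(243,240),(253,240),(262,240),(253,315)]: print(u,C[u[1],u[0]].round(4))
print(proj(v,[[.518,-.227,.034],[.518,-.227,.015],[.518,-.227,.026]]))
E
```

```text
(252, 190) [ 0.5185 -0.201   0.0342]
(252, 215) [ 0.5179 -0.2153  0.036 ]
(252, 228) [ 0.518  -0.2147  0.0563]
(243, 240) [ 0.514  -0.2141  0.0709]
(253, 240) [ 0.5185 -0.2149  0.0696]
(262, 240) [ 0.5227 -0.2146  0.0707]
(253, 315) [ 0.5161 -0.2834  0.0356]
[[252.83743963 232.40012855]
 [252.86835789 220.44527574]
 [252.85123278 227.06687034]]
```

View pics/w2c.png

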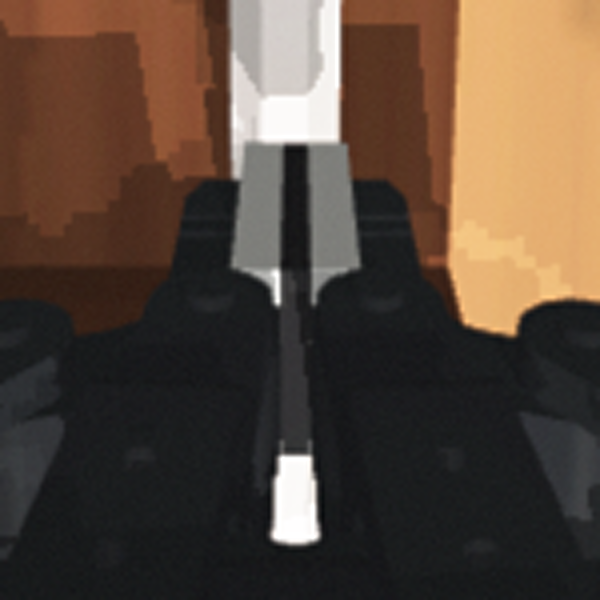

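```bash
python3 - <<'E'
from h import *
for n,t in (("wrist0",(.6742,0,.1975)),("w1",(.5162,-.2294,.1986)),("w2",(.5182,-.2271,.0152))):
    v=load(n); C=cloud(v)-np.array(t); 
    m=(abs(C[...,0])<.08)&(C[...,1]>-.05)&(C[...,1]<.03)&(C[...,2]>.025 if n=="w2" else C[...,2]>-.05)
    P=C[m]; print(n,len(P),"z pct",np.percentile(P[:,2],[0,1,5,50]).round(4),"x",P[:,0].min().round(3),P[:,0].max().round(3), "ymax",P[:,1].max().round(3))
    hsv=cv2.cvtColor(v[0],cv2.COLOR_BGR2HSV); g=m&(hsv[...,1]<40)&(hsv[...,2]>90)
    if g.any(): 
        Q=C[g]; print(" grey pads",len(Q),np.percentile(Q,[0,5,50,95,100],axis=0).round(4).tolist())
E
```

```text
wrist0 43229 z pct [0.0458 0.0533 0.0678 0.1109] x -0.074 0.075 ymax 0.023
 grey pads 938 [[-0.0633, -0.011, 0.0505], [-0.0482, 0.0097, 0.0539], [-0.0441, 0.0123, 0.0727], [0.0488, 0.0129, 0.0847], [0.0496, 0.0134, 0.1081]]
w1 44046 z pct [0.0368 0.0468 0.0661 0.1109] x -0.064 0.066 ymax 0.023
 grey pads 828 [[-0.0366, 0.007, 0.0411], [-0.0328, 0.01, 0.0443], [-0.0285, 0.0117, 0.064], [0.0342, 0.0138, 0.075], [0.0348, 0.0147, 0.0795]]
w2 47375 z pct [0.025  0.0267 0.0581 0.1116] x -0.08 0.062 ymax 0.03
 grey pads 2352 [[-0.08, -0.0311, 0.025], [-0.0793, -0.0238, 0.0254], [-0.075, 0.0121, 0.0294], [0.0054, 0.026, 0.0977], [0.0071, 0.03, 0.1218]]
```

The fingers shut in the air. Depth data show the real fingertips about 37 mm above the reported tool_pos, with the pads shut at (245–262, 228–255) above the drift and nothing touched. I reopen, check, and descend further while watching the force.

```bash
python3 -m creep '[[90,[0,0,0],0],[90,[0,0,0],0],[90,[0,0,0],0],[90,[0,0,-6],0],[90,[0,0,-6],0],[90,[0,0,-5],0],[90,[0,0,-4],0],[90,[0,0,0],0]]' 60
python3 - <<'E'
from h import *
v=snap("wrist","w3")
E
```

```text
time: 2.97
tool_pos: [0.5168, -0.2264, -0.0078]
tcp_rot: [1.235, 1.195, -1.236]
wrist_force: [0.2, 0.6, -0.2]
width: 0.649
```

View pics/w3.png

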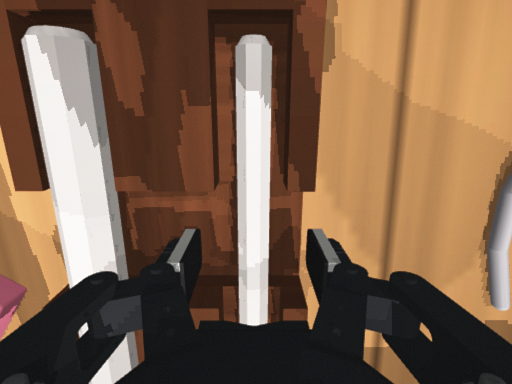

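```bash
python3 - <<'E'
from h import *
v=load("w3"); C=cloud(v)
for b in [(178,228,200,275),(308,228,345,275)]:
    D=C[b[1]:b[3],b[0]:b[2]].reshape(-1,3); h=D[(D[:,2]>.036)]; print(np.percentile(h,[1,5,50,95],axis=0).round(4).tolist())
from workcell import read_state; print(read_state()["tool_pos"])
E
python3 -m creep '[[90,[0,0,-5],0],[90,[0,0,-4],0],[90,[0,0,-4],0],[90,[0,0,-3],0],[90,[0,0,-2],0],[90,[0,0,0],0],[90,[0,0,0],0],[90,[0,0,0],0]]' 60
```

```text
[[0.4834, -0.2326, 0.0365], [0.4846, -0.2288, 0.0375], [0.4894, -0.2148, 0.0513], [0.4899, -0.2126, 0.067]]
[[0.5433, -0.2338, 0.0363], [0.5446, -0.2288, 0.0383], [0.5472, -0.2162, 0.054], [0.5564, -0.214, 0.0746]]
[ 0.51712378 -0.22657644 -0.00723261]
time: 3.68
tool_pos: [0.5182, -0.2271, -0.024]
tcp_rot: [1.235, 1.192, -1.235]
wrist_force: [0.5, 0.8, -1.2]
width: 0.644
```

```bash
python3 -m creep '[[90,[0,0,-3],0],[150,[0,0,0],0],[200,[0,0,0],0],[255,[0,0,0],0],[255,[0,0,0],0],[255,[0,0,0],0],[255,[0,0,0],0],[255,[0,0,0],0]]' 60
```

```text
time: 4.35
tool_pos: [0.5188, -0.2275, -0.0259]
tcp_rot: [1.235, 1.191, -1.234]
wrist_force: [-1.6, -0.2, 5.2]
width: 0.17
```

```bash
python3 -m creep '[[255,[0,0,5],0],[255,[0,0,10],0],[255,[0,0,15],0],[255,[0,0,18],0],[255,[0,0,18],0],[255,[0,0,18],0],[255,[0,0,10],0],[255,[0,0,4],0]]' 60
python3 - <<'E'
from h import *
v=snap("wrist","w4"); s=snap("side","d4"); crop(s,180,60,340,200,4,"d4c")
E
```

```text
time: 5.02
tool_pos: [0.5195, -0.2277, 0.0735]
tcp_rot: [1.235, 1.189, -1.233]
wrist_force: [0.6, -0.0, -0.5]
width: 0.172
```

View pics/w4.png

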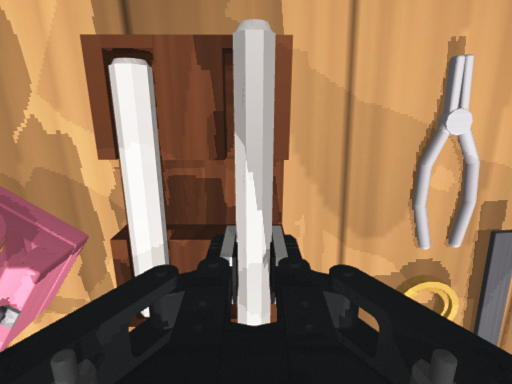

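View pics/d4c.png

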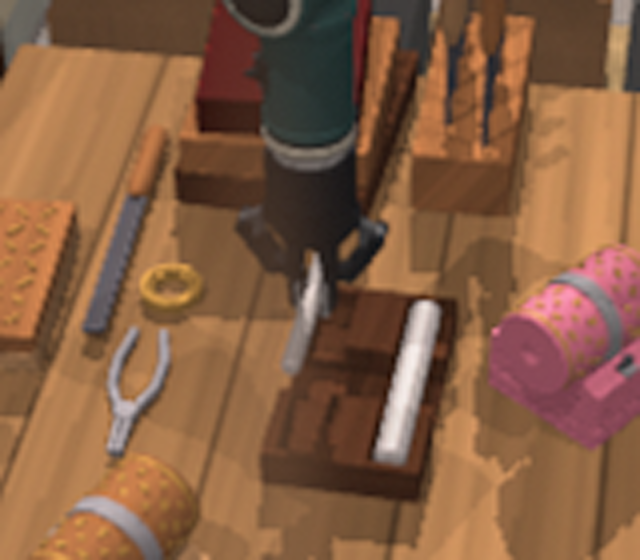

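```bash
cat > held.py <<'E'
from h import *
import sys
from workcell import read_state
def held(v,tp,zmin,zmax,u0=228,u1=282,v0=0,v1=330,half=.013):
    C=cloud(v); hsv=cv2.cvtColor(v[0],cv2.COLOR_BGR2HSV)
    m=np.zeros(C.shape[:2],bool); m[v0:v1,u0:u1]=True
    m&=(hsv[...,1]<50)&(hsv[...,2]>100)&(C[...,2]>zmin)&(C[...,2]<zmax)
    P=C[m]; 
    a,c=cv2.fitLine(P[:,:2].astype(np.float32),cv2.DIST_HUBER,0,.001,.001).reshape(2,2).astype(float); a*=np.sign(a[1])
    t=(P[:,:2]-c)@a; w=(P[:,:2]-c)@[a[1],-a[0]]
    T=[];Z=[]
    for k in np.arange(t.min(),t.max(),.006):
        q=(t>=k)&(t<k+.006)&(abs(w)<half)
        if q.sum()>15: T.append(k+.003); Z.append(np.percentile(P[q,2],90))
    s=np.polyfit(T,Z,1); tip=c+a*t.max()
    print("yaw",np.arctan2(-a[0],a[1]).round(4),"pitch",s[0].round(4),"tip",tip.round(4),"ztop tip",np.polyval(s,t.max()).round(4),"len seen",np.ptp(t).round(3),"w",np.percentile(w,[2,98]).round(4),"resid",np.std(np.polyval(s,T)-Z).round(4))
    d=tip-tp[:2]; print("tip rel tool along",(d@a).round(4),"lat(+x side)",(d@[a[1],-a[0]]).round(4),"tool",np.round(tp,4))
    return a,tip
E
python3 - <<'E'
from held import *
v=load("w4"); held(v,read_state()["tool_pos"],.1,.16)
E
```

```text
yaw -0.0337 pitch -0.0087 tip [ 0.5231 -0.1255] ztop tip 0.1343 len seen 0.133 w [-0.0079  0.0093] resid 0.001
tip rel tool along 0.1019 lat(+x side) 0.0011 tool [ 0.5186 -0.2273  0.0718]
```

```bash
python3 -m creep '[[255,[4,9,-4],-0.03],[255,[6,14,-5],-0.05],[255,[7,17,-6],-0.06],[255,[7,17,-6],-0.06],[255,[7,17,-6],-0.06],[255,[6,14,-5],-0.05],[255,[5,11,-3],-0.035],[255,[1,3,0],-0.003]]' 60
python3 -m creep '[[255,[0,0,0],0],[255,[0,0,0],0],[255,[0,0,0],0],[255,[0,0,0],0],[255,[0,0,0],0],[255,[0,0,0],0],[255,[0,0,0],0],[255,[0,0,0],0]]' 60
python3 - <<'E'
from held import *
tp=read_state()["tool_pos"]; v=snap("wrist","w5"); held(v,tp,.07,.11)
from fit import roller
roller(v); s=snap("scene","s5"); crop(s,180,160,380,310,4,"s5c")
E
```

```text
time: 5.78
tool_pos: [0.5595, -0.1229, 0.0333]
tcp_rot: [1.484, 1.007, -1.488]
wrist_force: [0.5, -0.8, -2.1]
width: 0.168
time: 6.45
tool_pos: [0.561, -0.1252, 0.036]
tcp_rot: [1.486, 1.003, -1.485]
wrist_force: [0.1, 0.3, -1.0]
width: 0.173
yaw -0.3829 pitch -0.0066 tip [ 0.5988 -0.0308] ztop tip 0.097 len seen 0.134 w [-0.0079  0.0093] resid 0.0011
tip rel tool along 0.1018 lat(+x side) -0.0002 tool [ 0.561  -0.1252  0.036 ]
n 32 29 yaw 0.853254833707592 dz 0.041768538988005956 res 0.0007518775339887783 ext [-0.2254 -0.2252 -0.2249 -0.202  -0.2016 -0.2015]
 lo end [ 0.56797066 -0.08145065] hi [ 0.55017746 -0.06592203] mid [ 0.55907406 -0.07368634]
```

View pics/w5.png

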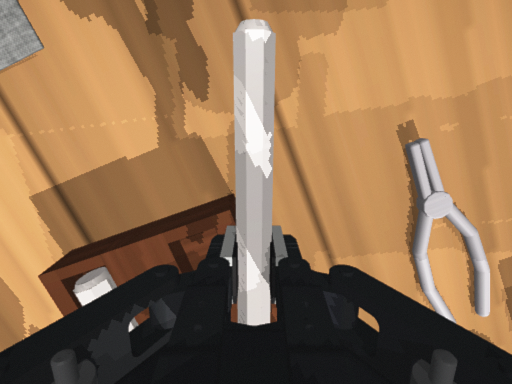

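View pics/s5c.png

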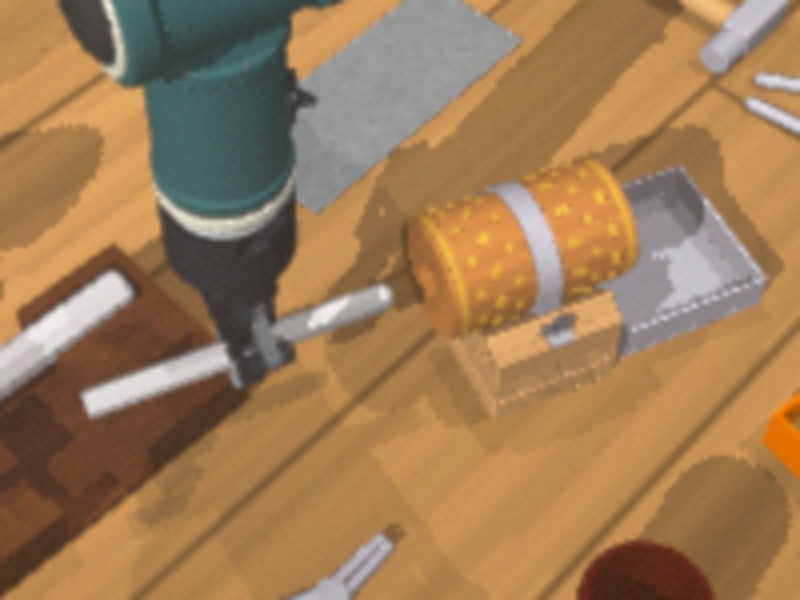

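```bash
python3 - <<'E'
from h import *
from fit import *
s=load("s5"); roller(s)
d=snap("side","d5"); roller(d)
n=np.array([.9281,-.3723]);a=np.array([.3723,.9281])
for nm,v,b in (("s",s,(200,220,290,270)),("d",d,(180,120,300,200))):
    C=cloud(v); hsv=cv2.cvtColor(v[0],cv2.COLOR_BGR2HSV)
    m=np.zeros(C.shape[:2],bool); m[b[1]:b[3],b[0]:b[2]]=1
    m&=(hsv[...,1]<60)&(hsv[...,2]>110)&(C[...,2]>.075)&(C[...,2]<.115)
    P=C[m]; t=P[:,:2]@a; w=P[:,:2]@n
    print(nm,len(P),"t",t.min(),t.max(),"mouth t",np.array([.6095,-.0073])@a)
    for lo,hi in ((-.1,.02),(.09,.12),(.12,.15),(.15,.2)):
        q=(t>lo)&(t<hi); 
        if q.sum()>5: print((lo,hi),q.sum(),"w",np.percentile(w[q],[5,50,95]).round(4),"z",np.percentile(P[q,2],[5,50,95]).round(4))
crop(d,170,110,290,250,4,"d5c")
E
```

```text
n 1294 1213 yaw -0.3830254111382262 dz -0.0009848015387756244 res 0.0010207564525557128 ext [-0.2599 -0.2592 -0.2586 -0.1323 -0.1304 -0.1293]
 lo end [ 0.61022099 -0.00846151] hi [0.65834745 0.1109812 ] mid [0.63428422 0.05125985]
n 843 695 yaw -0.3878644941663445 dz 0.0003932079918049343 res 0.0017463369243908983 ext [-0.4192 -0.4177 -0.4151 -0.2876 -0.286  -0.2849]
 lo end [ 0.60840217 -0.00900852] hi [0.65821562 0.1129157 ] mid [0.6333089  0.05195359]
s 470 t -0.006789486713780108 0.19216618653303105 mouth t 0.22014172000000004
(-0.1, 0.02) 81 w [0.5624 0.5718 0.5766] z [0.0853 0.0932 0.0967]
(0.09, 0.12) 8 w [0.5682 0.572  0.5738] z [0.0945 0.0966 0.099 ]
(0.12, 0.15) 77 w [0.5639 0.5719 0.5765] z [0.0873 0.094  0.0971]
(0.15, 0.2) 107 w [0.563  0.5725 0.5769] z [0.0874 0.0937 0.0965]
d 150 t -0.005224929723184791 0.29073072594227767 mouth t 0.22014172000000004
(-0.1, 0.02) 22 w [0.5589 0.5622 0.5687] z [0.0894 0.0965 0.0988]
(0.09, 0.12) 28 w [0.5584 0.5625 0.5692] z [0.0882 0.0956 0.103 ]
(0.12, 0.15) 34 w [0.558  0.5628 0.5704] z [0.0872 0.0946 0.0979]
(0.15, 0.2) 50 w [0.5586 0.563  0.5692] z [0.0878 0.0952 0.0983]
```

View pics/d5c.png

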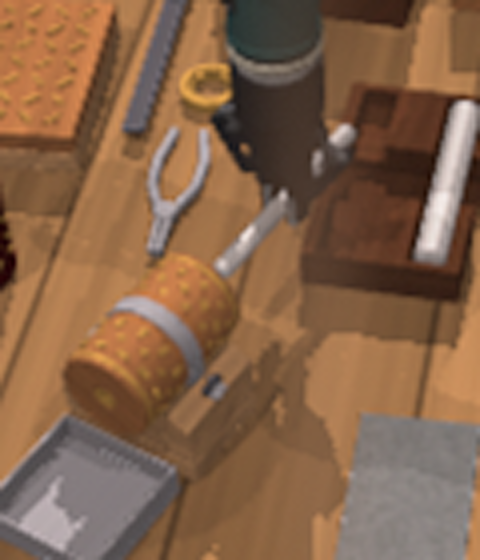

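```bash
python3 -m creep '[[255,[1.2,-0.5,0.5],0],[255,[2.2,5.5,0],0],[255,[2.2,5.5,0],0],[255,[2.2,5.5,0],0],[255,[2.2,5.5,0],0],[255,[2.2,5.5,0],0],[255,[2.2,5.5,0],0],[255,[2.2,5.5,0],0]]' 60
python3 - <<'E'
from held import *
print(read_state()["wrist_force"]);tp=read_state()["tool_pos"]; v=snap("wrist","w6"); d=snap("side","d6");crop(d,170,110,290,250,4,"d6c")
s=snap("scene","s6"); crop(s,200,180,350,290,5,"s6c")
E
```

```text
time: 7.27
tool_pos: [0.5778, -0.0862, 0.0363]
tcp_rot: [1.485, 1.003, -1.485]
wrist_force: [0.1, -1.1, -0.9]
width: 0.174
[ 0.13339046 -1.13428697 -0.93868331]
```

View pics/w6.png

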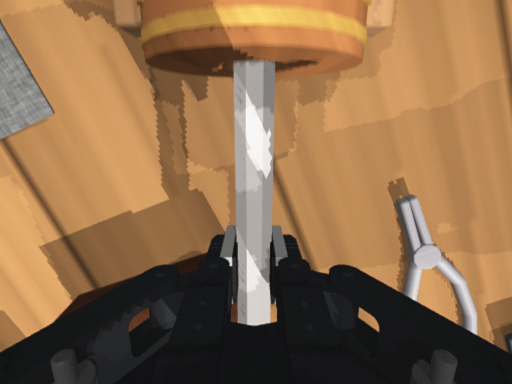

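View pics/s6c.png

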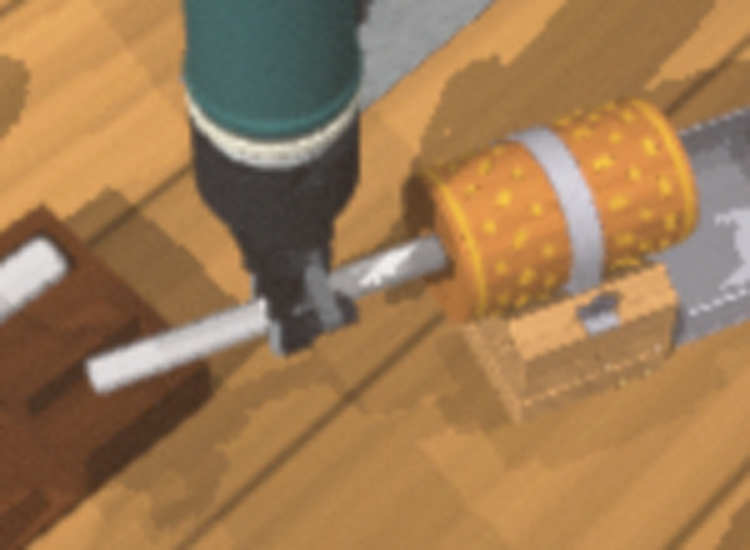

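The wrist view shows the drift entering at (254,62), midway between the roller's edges (140 and 367), with almost no side force. I go on to one third.

```bash
python3 -m creep '[[255,[2.5,6.1,0],0],[255,[2.5,6.1,0],0],[255,[2.5,6.1,0],0],[255,[2.5,6.1,0],0],[255,[2.5,6.1,0],0],[255,[2.5,6.1,0],0],[255,[2.5,6.1,0],0],[255,[2.3,5.7,0],0]]' 60
python3 - <<'E'
from held import *
print(read_state()["wrist_force"],read_state()["tool_pos"]); v=snap("wrist","w7")
s=snap("scene","s7"); crop(s,200,180,350,290,5,"s7c")
E
```

```text
time: 8.08
tool_pos: [0.5977, -0.0378, 0.0364]
tcp_rot: [1.485, 1.003, -1.485]
wrist_force: [-0.1, -0.0, -1.5]
width: 0.172
[-0.06586066 -0.0496817  -1.50651494] [ 0.59770614 -0.03783812  0.03638194]
```

View pics/w7.png

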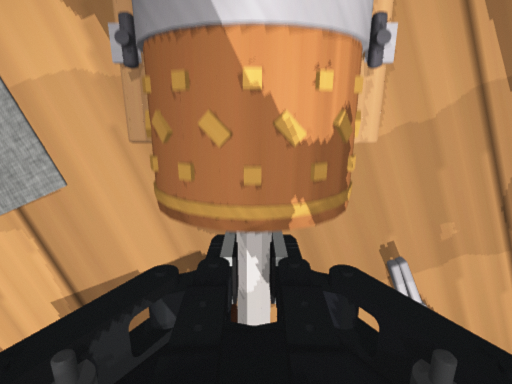

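View pics/s7c.png

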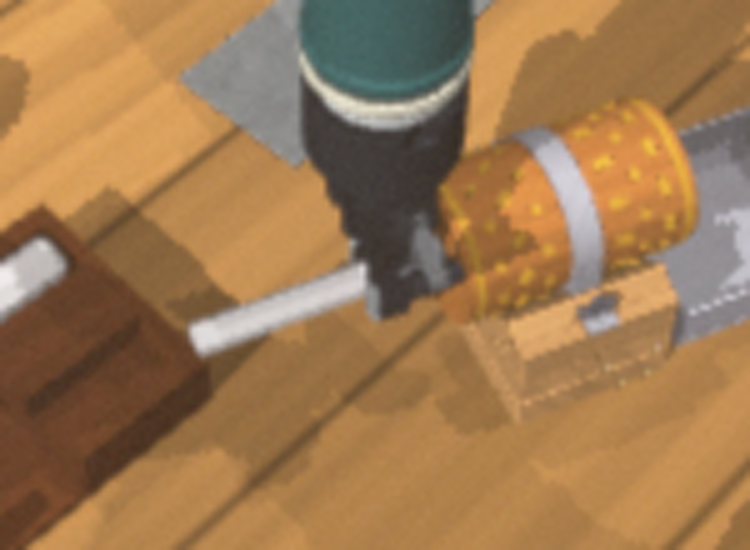

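```bash
python3 -m creep '[[215,[0,0,0],0],[205,[0,0,0],0],[195,[0,0,0],0],[180,[0,0,0],0],[150,[0,0,0],0],[120,[0,0,0],0],[100,[0,0,0],0],[100,[0,0,0],0]]' 60
python3 -m creep '[[100,[-2.6,-6.5,0],0],[100,[-4,-10,0],0],[100,[-5,-12.5,-1],0],[100,[-5,-12.5,-1],0],[100,[-5,-12.5,-2],0],[100,[-5,-12.5,-2],0],[100,[-4,-10,-2],0],[100,[-1,-2.5,0],0]]' 60
python3 - <<'E'
from held import *
print(read_state()["wrist_force"],read_state()["tool_pos"]); v=snap("wrist","w8")
s=snap("scene","s8"); crop(s,190,170,350,290,4.8,"s8c")
held(v,read_state()["tool_pos"],.06,.12)
E
```

```text
time: 8.85
tool_pos: [0.5974, -0.0387, 0.0365]
tcp_rot: [1.486, 1.003, -1.486]
wrist_force: [-0.1, -0.2, -0.2]
width: 0.61
time: 9.52
tool_pos: [0.5643, -0.1197, 0.0277]
tcp_rot: [1.486, 1.003, -1.488]
wrist_force: [-0.2, -0.1, -0.2]
width: 0.605
[-0.2173294  -0.07947798 -0.17740854] [ 0.56430243 -0.11965568  0.02766717]
yaw -0.3842 pitch 0.0767 tip [ 0.6035 -0.0209] ztop tip 0.0957 len seen 0.118 w [-0.0076  0.0075] resid 0.0001
tip rel tool along 0.1048 lat(+x side) -0.0012 tool [ 0.5653 -0.1185  0.0281]
```

View pics/w8.png

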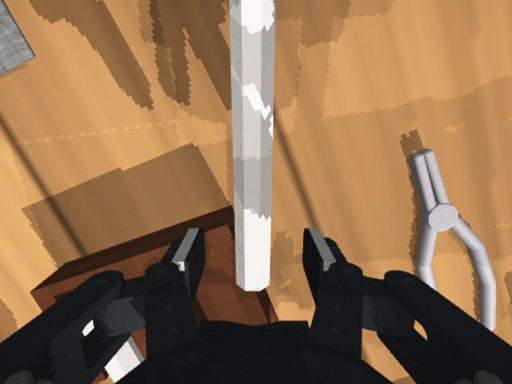

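View pics/s8c.png

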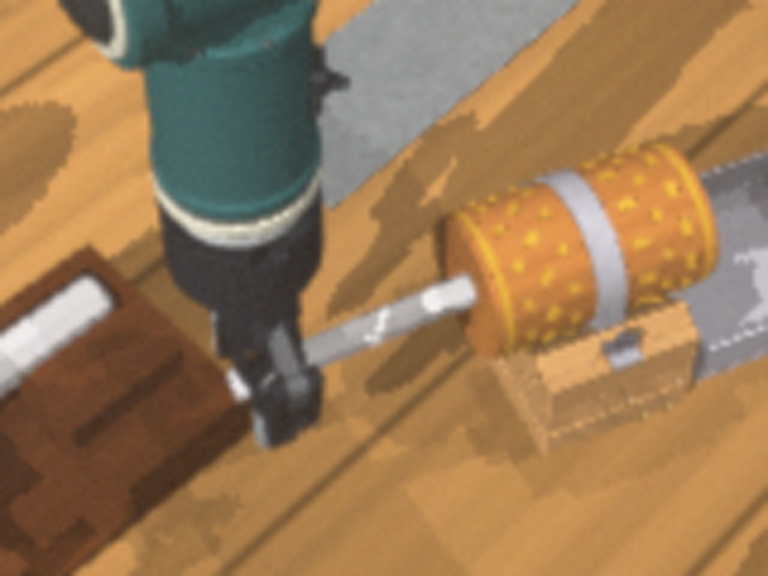

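```bash
python3 -m creep '[[150,[0,0,0],0],[200,[0,0,0],0],[255,[0,0,0],0],[255,[0,0,0],0],[255,[0,0,0],0],[255,[0,0,0],0],[255,[0,0,1],0],[255,[0,0,1],0]]' 50
python3 -m creep '[[255,[0.7,1.8,2],0],[255,[1.1,2.8,2],0],[255,[1.1,2.8,2],0],[255,[1.1,2.8,1],0],[255,[1.1,2.8,1],0],[255,[1.1,2.8,0],0],[255,[1.1,2.8,0],0],[255,[1.1,2.8,0],0]]' 50
python3 - <<'E'
from held import *
print(read_state()["wrist_force"],read_state()["tool_pos"]); v=snap("wrist","w9")
held(v,read_state()["tool_pos"],.07,.12)
E
```

```text
time: 10.28
tool_pos: [0.5656, -0.1175, 0.0302]
tcp_rot: [1.485, 1.003, -1.486]
wrist_force: [-0.0, 0.5, -0.5]
width: 0.167
time: 10.95
tool_pos: [0.5741, -0.0959, 0.0382]
tcp_rot: [1.485, 1.003, -1.486]
wrist_force: [0.2, -0.7, -3.3]
width: 0.169
[ 0.24167486 -0.72490937 -3.26650691] [ 0.57412609 -0.09587511  0.03819945]
yaw -0.3785 pitch 0.0124 tip [ 0.6103 -0.0047] ztop tip 0.0994 len seen 0.113 w [-0.008   0.0098] resid 0.0018
tip rel tool along 0.0975 lat(+x side) -0.0002 tool [ 0.5744 -0.0953  0.0382]
```

View pics/w9.png

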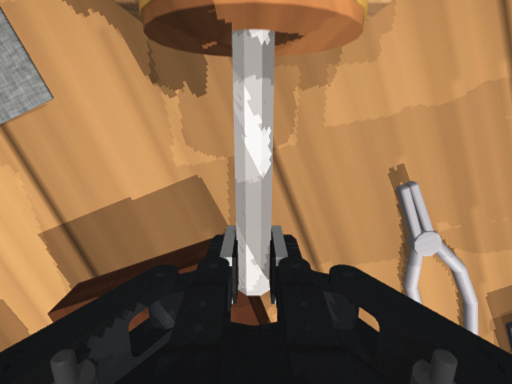

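```bash
python3 -m creep '[[255,[1,2.5,0],0],[255,[1.5,3.7,0],0],[255,[1.5,3.7,0],0],[255,[1.5,3.7,0],0],[255,[1.5,3.7,0],0],[255,[1.5,3.7,0],0],[255,[1.5,3.7,0],0],[255,[1.5,3.7,0],0]]' 70
python3 -m creep '[[255,[1.1,2.8,0],0],[255,[1.1,2.8,0],0],[255,[1.1,2.8,0],0],[255,[0.7,1.9,0],0],[255,[0,0,0],0],[255,[0,0,0],0],[255,[0,0,0],0],[255,[0,0,0],0]]' 70
python3 - <<'E'
from held import *
st=read_state();print(st["wrist_force"],st["tool_pos"],"tool t",st["tool_pos"][:2]@[.3723,.9281]); v=snap("wrist","w10")
d=snap("side","d10");crop(d,160,150,260,270,4.8,"d10c")
E
```

```text
time: 11.67
tool_pos: [0.5845, -0.0693, 0.0378]
tcp_rot: [1.482, 1.002, -1.488]
wrist_force: [-2.0, -5.9, -3.7]
width: 0.168
time: 12.33
tool_pos: [0.5898, -0.0571, 0.0384]
tcp_rot: [1.486, 1.003, -1.485]
wrist_force: [0.2, 1.8, -3.8]
width: 0.167
[ 0.1608189   1.79567632 -3.82402375] [ 0.58981558 -0.05708653  0.03838821] tool t 0.1666063305008408
```

View pics/w10.png

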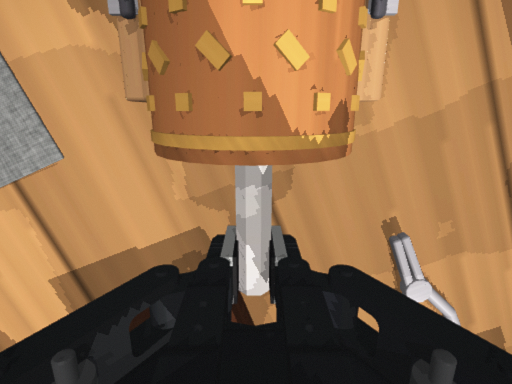

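View pics/d10c.png

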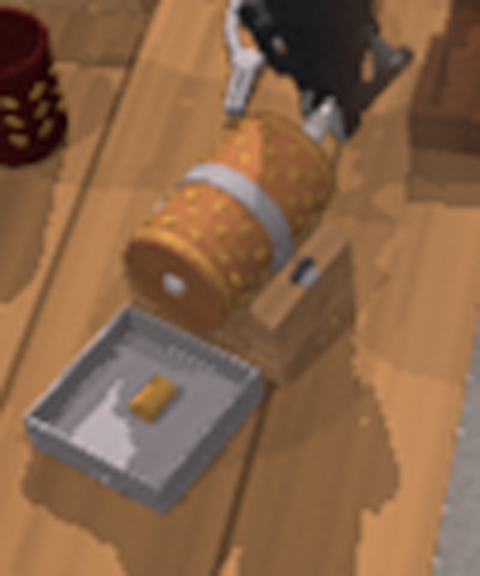

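The bush lies in the tin at side crop (153,397), and the drift tip shows at the exit (173,283). Next I draw back to a third in, regrip by the middle nearer the fingertips so it can be laid low, and measure the mat.

```bash
python3 -m creep '[[255,[-1.5,-3.7,0],0],[255,[-3,-7.4,0],0],[255,[-4,-10,0],0],[255,[-4,-10,0],0],[255,[-4,-10,0],0],[255,[-4,-10,0],0],[255,[-2.2,-5.6,0],0],[255,[-1,-2.5,0],0]]' 70
python3 - <<'E'
from held import *
st=read_state();print(st["wrist_force"],st["tool_pos"],"tool t",st["tool_pos"][:2]@[.3723,.9281])
for n,b in (("side0",(230,200,310,290)),("d10",(230,200,310,290)),("scene0",(225,145,300,215))):
    v=load(n); C=cloud(v); hsv=cv2.cvtColor(v[0],cv2.COLOR_BGR2HSV)
    m=np.zeros(C.shape[:2],np.uint8); m[b[1]:b[3],b[0]:b[2]]=1
    m&=((hsv[...,1]<50)&(hsv[...,2]>60)&(C[...,2]<.02)).astype(np.uint8)
    k,L,S,_=cv2.connectedComponentsWithStats(m); i=1+S[1:,4].argmax(); yy,xx=np.nonzero(L==i)
    P=np.array([ray(v,x,y,.003)[:2] for x,y in zip(xx,yy)]).astype(np.float32)
    print(n,len(P),cv2.minAreaRect(P))
E
```

```text
time: 13.1
tool_pos: [0.5653, -0.1182, 0.0384]
tcp_rot: [1.486, 1.002, -1.487]
wrist_force: [-0.1, 1.2, -2.4]
width: 0.167
[-0.13217842  1.16313909 -2.35891711] [ 0.56534408 -0.11817963  0.03841101] tool t 0.10079508227656998
side0 1958 ((0.41750356554985046, 0.14632351696491241), (0.09741946309804916, 0.23710839450359344), 1.1101069450378418)
d10 1957 ((0.41750356554985046, 0.14632351696491241), (0.09741946309804916, 0.23710839450359344), 1.1101069450378418)
scene0 1457 ((0.42230385541915894, 0.14481574296951294), (0.09790243953466415, 0.2376786470413208), 1.2967619895935059)
```

```bash
python3 -m creep '[[215,[0,0,0],0],[205,[0,0,0],0],[190,[0,0,0],0],[160,[0,0,0],0],[120,[0,0,0],0],[100,[0,0,0],0],[100,[0,0,0],0],[100,[0,0,0],0]]' 60
python3 -m creep '[[100,[2.3,5.6,0],0],[100,[4,10,0],0],[100,[5,12.5,0],0],[100,[5,12.5,1],0],[100,[5,12.5,1],0],[100,[5,12.5,0],0],[100,[4,10,0],0],[100,[2,5,0],0]]' 60
python3 - <<'E'
from held import *
st=read_state();print(st["wrist_force"],st["tool_pos"],"tool t",st["tool_pos"][:2]@[.3723,.9281]); v=snap("wrist","w11")
s=snap("scene","s11"); crop(s,190,170,350,290,4.8,"s11c")
E
```

```text
time: 13.77
tool_pos: [0.5662, -0.1165, 0.0385]
tcp_rot: [1.485, 1.003, -1.485]
wrist_force: [-0.0, 0.0, 0.5]
width: 0.607
time: 14.43
tool_pos: [0.5991, -0.034, 0.0405]
tcp_rot: [1.485, 1.004, -1.484]
wrist_force: [-0.3, -0.9, 0.3]
width: 0.608
[-0.28015153 -0.86572722  0.33092075] [ 0.59912666 -0.03401096  0.04047883] tool t 0.19148928250595268
```

View pics/w11.png

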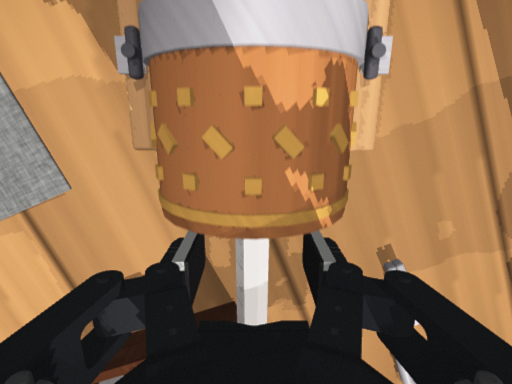

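View pics/s11c.png

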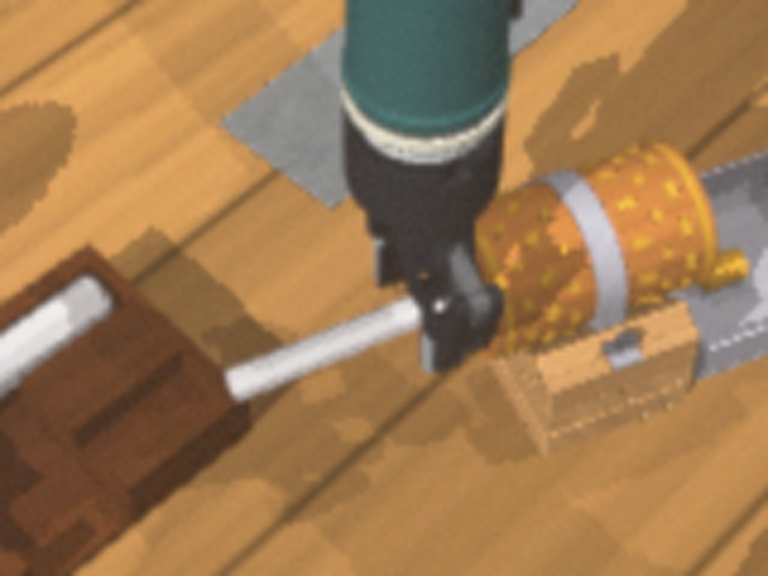

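```bash
python3 -m creep '[[150,[0,0,0],0],[200,[0,0,0],0],[255,[0,0,0],0],[255,[0,0,0],0],[255,[0,0,0],0],[255,[0,0,0],0],[255,[0,0,0],0],[255,[-1,-2.5,0],0]]' 50
python3 -m creep '[[255,[-3,-7.4,0],0],[255,[-4.5,-11.2,0],0],[255,[-5.5,-13.7,0],0],[255,[-5.5,-13.7,0],0],[255,[-5.5,-13.7,0],0],[255,[-5.5,-13.7,0],0],[255,[-4.5,-11.2,0],0],[255,[-2.5,-6,0],0]]' 50
python3 - <<'E'
from held import *
st=read_state();print(st["wrist_force"],st["tool_pos"],"tool t",st["tool_pos"][:2]@[.3723,.9281]); v=snap("wrist","w12")
held(v,st["tool_pos"],.07,.13)
E
```

```text
time: 15.2
tool_pos: [0.5975, -0.0383, 0.0404]
tcp_rot: [1.486, 1.003, -1.485]
wrist_force: [-0.5, 2.1, -1.2]
width: 0.174
time: 15.87
tool_pos: [0.5597, -0.1314, 0.0403]
tcp_rot: [1.486, 1.002, -1.487]
wrist_force: [0.6, 0.7, -1.4]
width: 0.172
[ 0.5616739   0.68258894 -1.38906808] [ 0.55972955 -0.13144789  0.04033056] tool t 0.08639052085494928
yaw -0.3802 pitch 0.0639 tip [ 0.5958 -0.0405] ztop tip 0.1014 len seen 0.138 w [-0.0087  0.0097] resid 0.0029
tip rel tool along 0.0978 lat(+x side) -0.0003 tool [ 0.5597 -0.1314  0.0403]
```

View pics/w12.png

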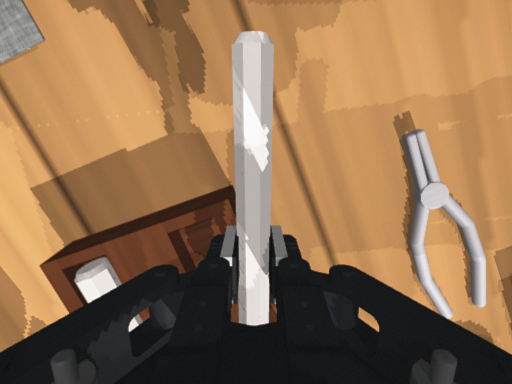

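```bash
python3 -m creep '[[255,[0,0,8],0],[255,[-4,0,13],0.02],[255,[-9,0,15],0.025],[255,[-11,0,15],0.03],[255,[-12,0,15],0.035],[255,[-12,0,14],0.035],[255,[-12,4,12],0.035],[255,[-12,8,8],0.02]]' 70
python3 -m creep '[[255,[-10,14,0],0.03],[255,[-9,18,0],0.03],[255,[-8,22,0],0.03],[255,[-7,24,0],0.03],[255,[-6,24,0],0.03],[255,[-6,24,0],0.03],[255,[-5,24,0],0.02],[255,[-4,22,0],0]]' 70
python3 -m creep '[[255,[-4,20,0],0],[255,[-4,18,0],0],[255,[-3,16,0],0],[255,[-2,14,0],0],[255,[-1,12,0],0],[255,[0,8,0],0],[255,[0,5,0],0],[255,[0,0,0],0]]' 70
python3 - <<'E'
from held import *
st=read_state();print(st["wrist_force"],st["tool_pos"]); v=snap("wrist","w13"); held(v,st["tool_pos"],.15,.25)
E
```

```text
time: 16.58
tool_pos: [0.4897, -0.1172, 0.1436]
tcp_rot: [1.342, 1.115, -1.338]
wrist_force: [0.2, -0.2, -1.1]
width: 0.165
time: 17.25
tool_pos: [0.4335, 0.0568, 0.142]
tcp_rot: [1.196, 1.218, -1.193]
wrist_force: [0.1, 0.8, -1.7]
width: 0.168
time: 17.92
tool_pos: [0.4201, 0.1489, 0.1412]
tcp_rot: [1.196, 1.218, -1.194]
wrist_force: [-0.5, 0.0, -1.4]
width: 0.158
[-0.50739515  0.01753222 -1.44418753] [0.4200501  0.14887409 0.14122016]
yaw 0.0222 pitch 0.0694 tip [0.4179 0.2467] ztop tip 0.2028 len seen 0.138 w [-0.0077  0.0076] resid 0.0032
tip rel tool along 0.0978 lat(+x side) 0.0001 tool [0.4201 0.1489 0.1412]
```

View pics/w13.png

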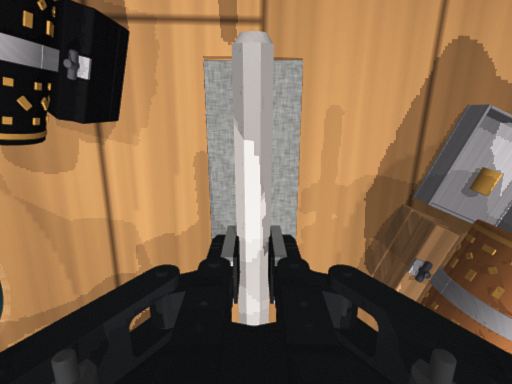

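```bash
python3 -m creep '[[255,[0,0,-16],0],[255,[0,0,-26],0],[255,[0,0,-28],0],[255,[0,0,-28],0],[255,[0,0,-26],0],[255,[0,0,-20],0],[255,[0,0,-12],0],[255,[0,0,-8],0]]' 50
python3 -m creep '[[255,[0,0,-2],0],[255,[0,0,-1],0],[255,[0,0,-1],0],[255,[0,0,-1],0],[255,[0,0,0],0],[255,[0,0,0],0],[255,[0,0,0],0],[255,[0,0,0],0]]' 30
python3 - <<'E'
from held import *
st=read_state();print(st["wrist_force"],st["tool_pos"]); v=snap("wrist","w14"); held(v,st["tool_pos"],.012,.06)
E
```

```text
time: 18.63
tool_pos: [0.4184, 0.1467, -0.0254]
tcp_rot: [1.195, 1.218, -1.2]
wrist_force: [0.4, 0.2, -0.9]
width: 0.165
time: 19.3
tool_pos: [0.4207, 0.148, -0.028]
tcp_rot: [1.197, 1.216, -1.195]
wrist_force: [0.4, 0.3, 0.2]
width: 0.162
[0.43760697 0.25518834 0.17264607] [ 0.42067897  0.14801796 -0.02797603]
yaw 0.0202 pitch 0.0477 tip [0.4187 0.2462] ztop tip 0.0316 len seen 0.138 w [-0.0077  0.0076] resid 0.0031
tip rel tool along 0.0982 lat(+x side) -0.0 tool [ 0.4207  0.148  -0.028 ]
```

```bash
python3 -m creep '[[255,[0,0,-1],0],[255,[0,0,0],0],[255,[0,0,-1],0],[255,[0,0,0],0],[255,[0,0,-1],0],[255,[0,0,0],0],[255,[0,0,0],0],[255,[0,0,0],0]]' 20
python3 - <<'E'
from held import *
st=read_state();print(st["wrist_force"],st["tool_pos"]); v=snap("wrist","w15"); held(v,st["tool_pos"],.012,.06)
E
```

```text
time: 20.02
tool_pos: [0.4207, 0.1481, -0.029]
tcp_rot: [1.197, 1.217, -1.196]
wrist_force: [-7.4, -2.1, 25.6]
width: 0.162
[-7.39072002 -2.07888918 25.57950491] [ 0.42070899  0.1481182  -0.02898193]
yaw 0.0201 pitch 0.0458 tip [0.4188 0.2464] ztop tip 0.0295 len seen 0.138 w [-0.0077  0.0076] resid 0.0002
tip rel tool along 0.0983 lat(+x side) 0.0 tool [ 0.4207  0.1481 -0.029 ]
```

View pics/w15.png

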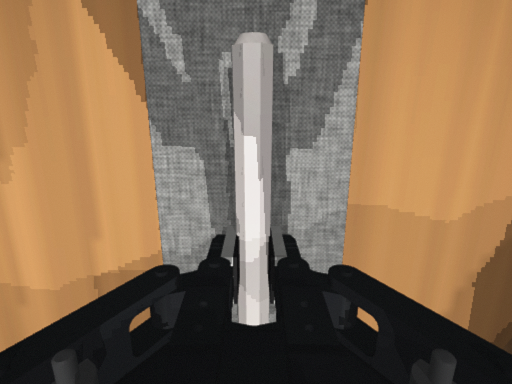

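```bash
python3 -m creep '[[255,[0,0,2],0],[255,[0,0,0],0],[216,[0,0,0],0],[210,[0,0,0],0],[204,[0,0,0],0],[196,[0,0,0],0],[180,[0,0,0],0],[150,[0,0,0],0]]' 20
python3 - <<'E'
from held import *
st=read_state();print(st["wrist_force"],st["tool_pos"],st["width"]); v=snap("wrist","w16"); held(v,st["tool_pos"],.008,.06)
E
```

```text
time: 20.73
tool_pos: [0.4193, 0.1477, -0.03]
tcp_rot: [1.196, 1.218, -1.198]
wrist_force: [-0.1, -0.8, 0.2]
width: 0.406
[-0.06266256 -0.82921465  0.18496607] [ 0.41927039  0.14773096 -0.02998743] 0.4058736435271718
yaw 0.024 pitch -0.003 tip [0.4184 0.2471] ztop tip 0.02 len seen 0.14 w [-0.0076  0.0077] resid 0.0004
tip rel tool along 0.0994 lat(+x side) 0.0015 tool [ 0.4193  0.1477 -0.03  ]
```

View pics/w16.png

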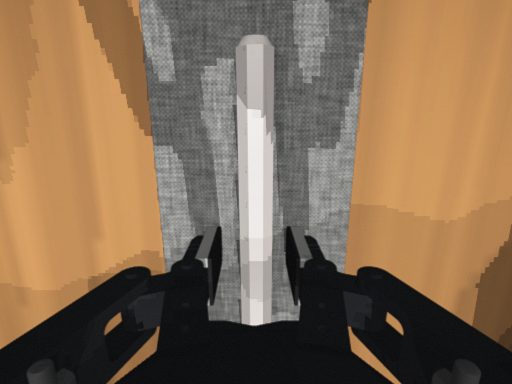

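Drift lies flat on the mat (top 19–20 mm, tip at (0.418,0.247)). I lift away and do the final checks.

```bash
python3 -m creep '[[120,[0,0,1],0],[100,[0,0,5],0],[100,[0,0,15],0],[100,[0,0,25],0],[100,[0,0,30],0],[100,[0,0,30],0],[100,[0,0,25],0],[100,[0,0,10],0]]' 20
python3 -m creep '[[90,[0,0,10],0],[90,[0,-10,10],0],[90,[0,-10,10],0],[90,[0,-10,0],0],[90,[0,-10,0],0],[90,[0,0,0],0],[90,[0,0,0],0],[90,[0,0,0],0]]' 20
python3 - <<'E'
from held import *
snap("wrist","w17"); snap("scene","s17"); d=snap("side","d17"); crop(d,150,120,330,300,3.3,"d17c")
E
```

```text
time: 21.45
tool_pos: [0.422, 0.1485, 0.1154]
tcp_rot: [1.201, 1.214, -1.192]
wrist_force: [1.2, -0.1, -0.0]
width: 0.607
time: 22.12
tool_pos: [0.4192, 0.1074, 0.1404]
tcp_rot: [1.197, 1.218, -1.199]
wrist_force: [-0.2, -0.4, -0.7]
width: 0.647
```

View pics/w17.png

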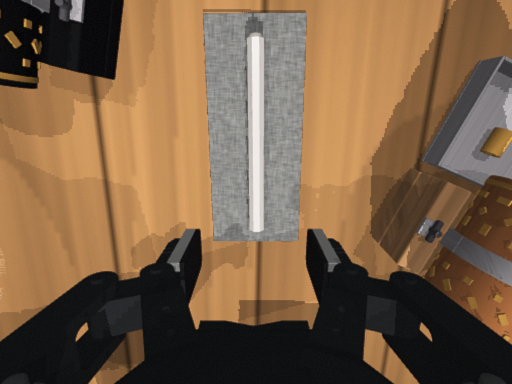

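View pics/d17c.png

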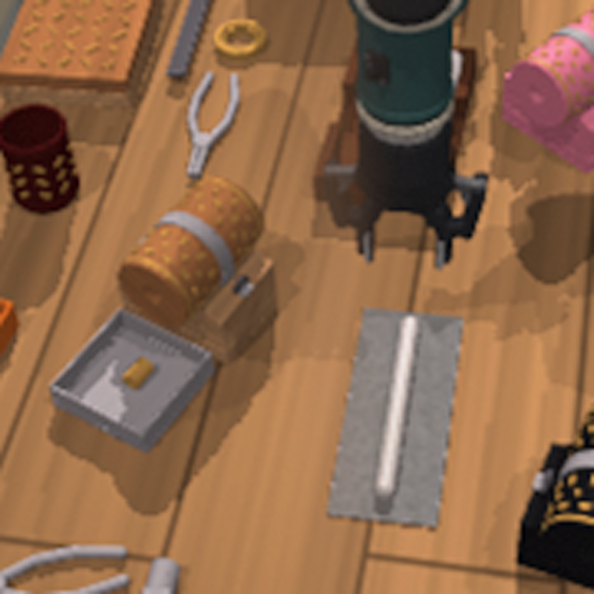

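View pics/s17.png

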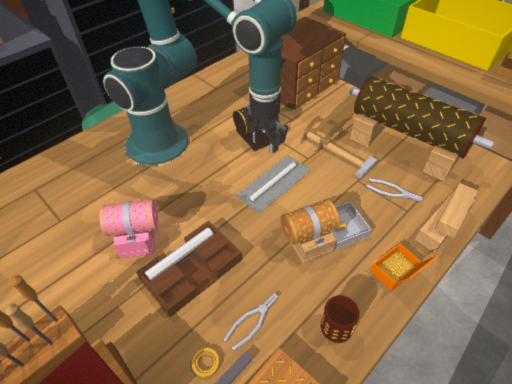

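The drift lies wholly on the mat, at wrist view (255,30)–(257,232). The bush is in the tin at side crop (138,372), and everything else is in place.

```bash
python3 -c "from workcell import finish_job; print(finish_job())"
```

```text
the job is handed in; nothing more can be done
None
```

The bush is out of the roller and lying in the tin, and the drift is back out and flat on the felt mat. I handed the job in at about 22 s.

- **The work:** I lifted the slim drift by its middle, slid it about 68 mm into the bore and let go; it stayed there, drooping about 4°. I took it again 13 mm from its tail and pushed the bush out. Then I drew the drift back to a third in, regripped it by the middle (an extra regrip, so that it could be laid down low), pulled it clear and laid it on the mat.
- **Last checks:** The last three camera views show the bush in the tin, the drift wholly on the mat and the gripper clear. The roller, thick drift, pliers, hammer and strip coil look unmoved.
- **What disagreed:**
  - The reported tool position was about 32–37 mm lower than the real fingertips. The first grasp therefore closed on air above the drift without touching anything, and I corrected for this from the camera depth.
  - While laying the drift down, the fingertips pressed the mat with about 26 N. I raised the hand 2 mm before letting go, so the drift settled the last few millimetres by itself.

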